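# Take apart the pile on the little stand and put everything in its tray

### The job

Take apart the pile at the small wooden stand and lay each thing flat in the grey tray made to its size: first the eraser, then the yellow note block, then the cardboard box, and last the remote control, which has to be slid out through the open front of the stand. Set the things down gently instead of dropping them, and leave the mug where it stands.

Things in the scene. Friction and masses are not known exactly. Their poses are not given: they have to be found in the camera images.
- eraser: White eraser in a blue card sleeve, 52 mm along its y, 23 mm along its x, 13 mm high; top of the pile, lying crosswise on the note block near its middle. Origin at the centre of its underside, z up. Its long axis is y.
- note_block: Block of pale yellow sticky notes, 76 mm along x, 51 mm along y, 20 mm high, lying on the cardboard box. Origin at the centre of its underside, z up.
- carton: Small closed brown cardboard box, 92 mm along x, 62 mm along y, 28 mm high, lying on the deck of the stand. Origin at the centre of its underside, z up.
- remote: Black remote control, 193 mm along x, 46 mm along y, 19 mm high, lying flat on the shelf, about half of it in the slot of the stand, its other half sticking out of the front. Origin at the centre of its underside, x along its length (its -x end sticks out), z up. 0.11 kg.
- stand: Fixed low stand of dark wood; deck 104 (x) x 88 (y) x 8 mm, top 35 mm above the pale wooden desk shelf (level, 80 mm above the desk) on which all these things stand. Under it a slot 60 mm wide (y), 27 mm high, closed at sides and back (+x), open at the front (-x, roughly toward the robot), reaching from x = -50 to +42 mm; deck from x = -52 mm. Origin on the shelf under its middle, z up.
- tray_eraser: Fixed shallow grey tray for the eraser, the smallest; 72 x 43 mm inside, floor 3 mm, walls 5 mm thick, tops 14 mm above the shelf. The middle 48 mm of both long walls (at +y and -y) is cut away to the floor for the fingers. Origin on the shelf under its middle, x along its length. The eraser's y goes along the tray's x, either way round.
- tray_block: Fixed shallow grey tray for the note block, the second smallest; 96 x 71 mm inside, floor 3 mm, walls 5 mm thick, tops 14 mm above the shelf. The middle 60 mm of both long walls (at +y and -y) is cut away to the floor for the fingers. Origin on the shelf under its middle, x along its length.
- tray_box: Fixed shallow grey tray for the cardboard box, the widest; 112 x 82 mm inside, floor 3 mm, walls 5 mm thick, tops 14 mm above the shelf. The middle 68 mm of both long walls (at +y and -y) is cut away to the floor for the fingers. Origin on the shelf under its middle, x along its length.
- tray_remote: Fixed shallow grey tray for the remote control, the long narrow one; 213 x 66 mm inside, floor 3 mm, walls 5 mm thick, tops 14 mm above the shelf. The middle 143 mm of both long walls (at +y and -y) is cut away to the floor for the fingers. Origin on the shelf under its middle, x along its length.
- mug: White spotted mug, 93 mm high, 78 mm across, with a handle; stands upright beyond the trays, left of the stand, to be left alone. Origin at the centre of the underside of mug and handle together, z up.

How it is judged:
By the outcome, as a careful person would: the job done as asked, in the order asked, and still so for the second after the job is handed in, with the robot touching nothing.
It also fails if it takes over 104 s, if anything falls off the work surface, if the arm or the gripper's body presses on something with over 40 N, if the wrist force passes 120 N, or if a joint passes its speed limit or range.

### The arm

A 6-joint arm with a two-finger parallel gripper is mounted at the origin on a cart in front of the work surface, level with it; the furniture and walls round the work are solid. World frame = base frame: x ahead of the robot, y to its left, z up, the work surface at z = 0. Lengths are in m, angles in rad, forces in N, time in s.
With the tool pointing down it reaches from about 0.35 to 0.975 m from the base axis. Payload 4.9 kg.
Tool frame: the origin (TCP) lies on the centre line of the jaws, within the pads' length; the fingertips stand manip.tip_reach ahead of it and the grasp point (between the pads) is the TCP (manip.tip_reach is the distance from the TCP to the fingertips, in m); z points along the fingers, y is the line along which they close (so a half turn about z gives the same grasp; the last joint's range is limited). The gripper opens to 85 mm and grips with 20 to 120 N. Pads are 22 mm wide; open, the fingers measure 114 mm over their backs; the gripper's body (76 mm by 85 mm) begins 54 mm behind the grasp point. The pads swing forward as they close: fully open they stand 13 mm farther back than shut.
Start: joints at [-1.402, 0.053, 1.613, -0, 1.476, -0.119], TCP at [0.177, -0.599, 0.25] pointing down, gripper open.
Joint ranges: [-3.01, 3.01], [-1.01, 2.22], [0.06, 2.58], [-1.02, 4.17], [0.09, 2.62], [-3.14, 3.14]. Speed limits (rad/s): [2.57, 2.57, 3.14, 3.14, 3.14, 3.14].

### API

Orientations are given as a unit quaternion [w, x, y, z].
In Python, from plant import manip gives the robot as it stands. The module is installed in compiled form; this text tells all that it offers.
- The arm moves only by the tool move_arm, never from a script. Its argument "rows" is a list of rows, each a list of 7 numbers: the shift along the tool's x, y, z in cm, then the turn, a rotation vector about the tool's x, y, z in degrees, then the opening, from -1 (shut) to 1 (fully open). In form: [[tx, ty, tz, ax, ay, az, jaw], ...]. A call has 1 to 20 rows; each row shifts and turns the commanded pose from where the row before left it, along the tool's axes as they then stand; what a row does not reach is not made up. A row lasts 1/12 s, in which the tool goes at most 41.7 mm and 7.16 degrees, less where a joint would pass 70% of its speed; a pose out of reach is approached as far as the arm can. A call is refused whole if a number of a shift passes 4.17 or a number of a turn 7.16, either way. A call with a gripper value outside its range is refused whole. The fingers move at their own pace and stop on an object; the grip force is fixed at half the most. Time passes only in rows, so rows that do not move let the fingers close. It gives the time, the measured TCP pose, the force, the opening and the grip force at its end, in the units of the state.
- manip.state(): the state, without advancing time (a new reading comes with each control period).
- manip.grab_frame(name): name is "scene" or "top" or "wrist"; returns a dict with "img" (480x640x3 uint8, blue, green, red), "mtx" (3x3 intrinsics, pixels), "R" (3x3) and "t" (3): a world point X has camera coordinates R X + t. Camera axes: x right, y down, z forward; pixel columns grow to the right and rows downward; lengths in m; the calibration is good to about 2 mm. A picture is of the moment at which its call begins. There is no depth.
- manip.job_done(): hands the job in; it is judged then, once.
The state is a dict: "time": time; "joint_pos": joint angles; "joint_vel": joint speeds; "joint_efforts": joint torques, N m; "tool_pos": TCP position; "tool_rot": TCP orientation; "contact_force": force on the tool from outside, world axes, zero at the start; "ft_torque": the same for the moment, N m; "gripper_width": opening from 0.0 (shut) to 1.0 (fully open); "grasp_force": force on a finger pad.
Only numpy, scipy, OpenCV 4.12 (cv2) and the standard library are available. Lean on these libraries where they do the work, as an engineer would, in place of code of your own. Each camera call takes 0.05 s, during which the arm holds its last target. There are 200 camera calls.

## Working session

There is one attempt and no reset: what is moved stays moved. The work goes in short steps, Python scripts to look and compute and a tool call to move; the robot and the scene stay as the last step left them, time stands still between calls to the robot, and variables do not carry over. Pictures are saved under pics/ and viewed, at most 14 in all, crops included, and the job is handed in when it is done.

Besides the shell and the picture viewer there is one more tool, called after ">>>" by a JSON object that holds its "api" and its "payload". move_arm: Moves the arm, as the interface text tells. Its arguments: {"type":"object","properties":{"rows":{"type":"array","items":{"type":"array","items":{"type":"number"}}}},"required":["rows"]}

```bash
mkdir -p pics; python3 - <<'E'
from plant import manip
import cv2,numpy as np
s=manip.state()
for k in("time","tool_pos","tool_rot","gripper_width","contact_force"):print(k,s[k])
print(manip.tip_reach)
for n in("scene","top"):
    f=manip.grab_frame(n);cv2.imwrite(f"pics/{n}0.png",f["img"]);np.savez(f"{n}0.npz",**f)
    print(n,f["mtx"].tolist(),(-f["R"].T@f["t"]).round(3),f["R"].round(3).tolist())
E
```

```text
time 0.0
tool_pos [ 0.1773119  -0.59871662  0.24906508]
tool_rot [-1.00718019e-03  9.89665613e-01  1.43390935e-01 -2.68205321e-06]
gripper_width 0.9972780300973776
contact_force [ 0.24207641 -0.19309123 -0.48683094]
0.019
scene [[552.0983798964804, 0.0, 313.8582883673061], [0.0, 552.0983798964804, 247.25067029499726], [0.0, 0.0, 1.0]] [-0.257  0.866  1.06 ] [[-0.727, -0.686, -0.004], [-0.418, 0.448, -0.79], [0.544, -0.573, -0.613]]
top [[506.4737184108144, 0.0, 314.2657838786127], [0.0, 506.4737184108144, 244.47471316419407], [0.0, 0.0, 1.0]] [0.374 0.007 1.161] [[0.026, -1.0, 0.005], [-0.985, -0.027, -0.173], [0.173, -0.0, -0.985]]
```

View pics/top0.png

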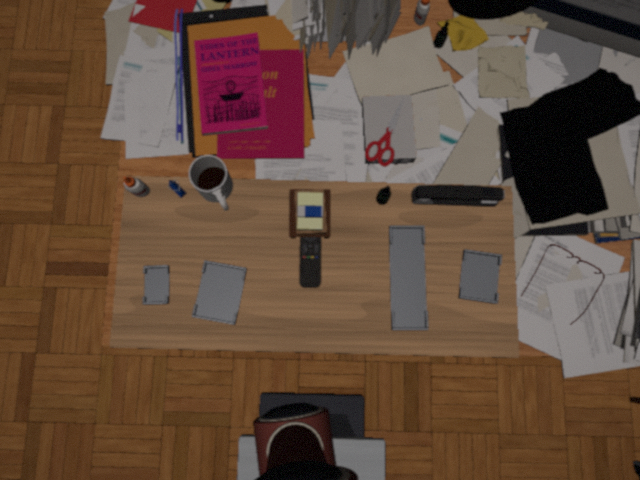

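View pics/scene0.png

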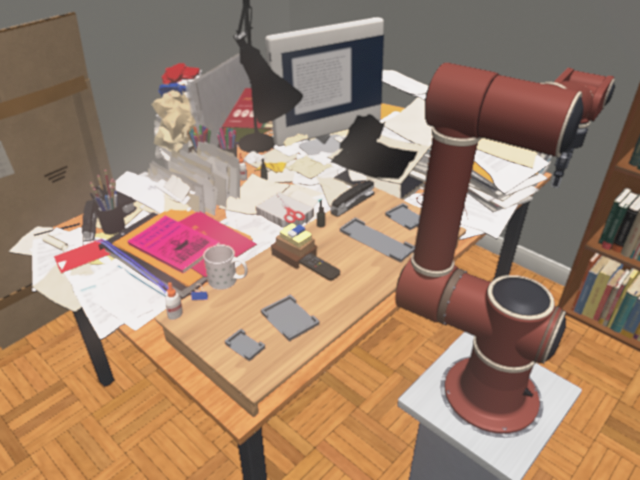

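The top view shows the trays: eraser (157,285), the box-size one (220,292), the remote one (407,278), and the block-size one (480,276). The pile is at (310,212), with the remote sticking out to (311,286). The scene view agrees with this. Next I'll segment and measure.

```bash
cat > h.py <<'E'
import cv2,numpy as np
def ray(f,uv,z):
    C=-f["R"].T@f["t"]; p=np.atleast_2d(uv).astype(float)
    d=(f["R"].T@np.linalg.inv(f["mtx"])@np.c_[p,np.ones(len(p))].T).T
    return C+d*((z-C[2])/d[:,2])[:,None]
def proj(f,X):
    c=f["R"]@np.atleast_2d(X).T+f["t"][:,None]; q=f["mtx"]@c; return (q[:2]/q[2]).T
def rect(P):
    (c,(a,b),t)=cv2.minAreaRect((P[:,:2]*1000).astype(np.float32))
    if a<b:a,b,t=b,a,t+90
    return np.round(c,1),round(a,1),round(b,1),round((t+90)%180-90,1)
E
python3 - <<'E'
from h import *
f=dict(np.load("top0.npz"));im=f["img"]
hsv=cv2.cvtColor(im,cv2.COLOR_BGR2HSV)
for n,(x,y) in dict(er=(157,285),box=(220,292),rem=(407,278),blk=(480,276)).items():
    print(n,hsv[y,x],hsv[y,x-0]-0)
m=((hsv[...,1]<75)&(hsv[...,2]>50)).astype(np.uint8); m[:215]=0;m[345:]=0;m[:,:115]=0;m[:,512:]=0
N,L,S,_=cv2.connectedComponentsWithStats(m)
for i in range(1,N):
    if S[i,4]>200:
        uv=np.argwhere(L==i)[:,::-1]; print(S[i],rect(ray(f,uv,.083)))
# colour masks on pile
def rep(n,m,z,roi):
    k=np.zeros_like(m);x0,y0,x1,y1=roi;k[y0:y1,x0:x1]=m[y0:y1,x0:x1]
    uv=np.argwhere(k)[:,::-1];print(n,len(uv),rect(ray(f,uv,z)))
roi=(285,180,340,245);H,Sa,V=hsv[...,0],hsv[...,1],hsv[...,2]
rep("yellow",(H>20)&(H<40)&(V>100)&(Sa>40),.163,roi)
rep("blue",(H>100)&(H<130)&(Sa>90)&(V>50),.176,roi)
rep("remote",(V<55),.099,(295,238,327,292))
c=cv2.convertScaleAbs(cv2.resize(im[180:295,270:350],None,fx=5,fy=5,interpolation=2),alpha=1.7)
cv2.imwrite("pics/pile.png",c)
g=dict(np.load("scene0.npz"))["img"]
cv2.imwrite("pics/pile_s.png",cv2.resize(g[215:285,260:350],None,fx=8,fy=8,interpolation=2))
E
```

```text
er [113  10 100] [113  10 100]
box [135   5 104] [135   5 104]
rem [130   8  98] [130   8  98]
blk [130   8  90] [130   8  90]
[297 215  27  15 328] (array([612.8,  17.3]), 56.8, 31.2, -88.4)
[ 389  225   40  106 3853] (array([ 499.1, -195. ]), 225.5, 79.7, 1.6)
[ 459  249   43   55 1950] (array([ 504.9, -349.5]), 108.6, 85.5, -6.8)
[ 192  260   55   65 2601] (array([455.7, 206. ]), 124.7, 95.9, -8.8)
[ 142  264   28   41 1034] (array([468.4, 342.1]), 85.1, 57.1, 4.3)
yellow 628 (array([619.1,  18.2]), 76.9, 50.9, 1.6)
blue 161 (array([614.8,  12. ]), 30.0, 20.5, -88.4)
remote 937 (array([523.1,  14.8]), 102.6, 42.5, 1.4)
```

View pics/pile.png

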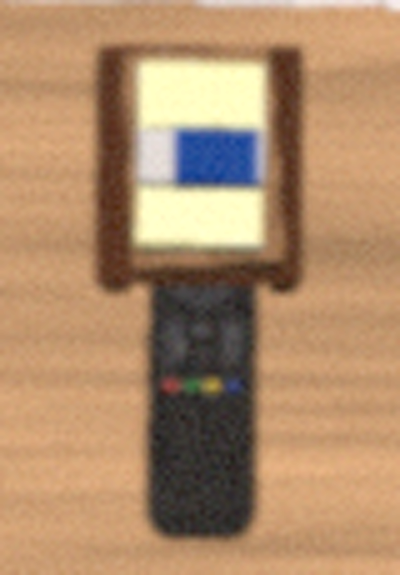

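The crop shows the eraser at about (310,211) in the full image, lying crosswise on the note block. The stand's front edge is near row 237 and the remote's end is near row 287. I'll write a move planner that turns a target into per-row tool increments.

```bash
cat >> h.py <<'E'
def yaw_of(q):
    w,x,y,z=q; return np.degrees(2*np.arctan2(y,x))
def plan(p0,yaw0,p1,yaw1,N):
    """constant tool-frame increments (cm,deg) over N rows, tool pointing down"""
    dy=(yaw1-yaw0+180)%360-180; az=-dy/N
    M=np.zeros((2,2)); Rs=[]
    for k in range(N):
        a=np.radians(yaw0+k*dy/N); R=np.array([[np.cos(a),np.sin(a)],[np.sin(a),-np.cos(a)]]); Rs.append(R); M+=R
    d=np.array(p1)-np.array(p0); s=np.linalg.solve(M,d[:2])
    path=p0[:2]+np.cumsum([R@s for R in Rs],0); r=np.hypot(*path.T)
    print(f"N={N} row: {s[0]*100:.3f} {s[1]*100:.3f} {-d[2]*100/N:.3f} 0 0 {az:.3f}  r {r.min():.2f}-{r.max():.2f} |s|={np.hypot(*s)*1000:.1f}mm")
def go(p1,yaw1,N):
    from plant import manip
    s=manip.state();y=yaw_of(s["tool_rot"])
    print("t",round(s["time"],2),"at",s["tool_pos"].round(4) if hasattr(s["tool_pos"],"round") else s["tool_pos"],"yaw",round(y,2),"q",np.round(s["tool_rot"],4))
    plan(np.array(s["tool_pos"]),y,p1,yaw1,N)
E
python3 - <<'E'
from h import *
f=dict(np.load("top0.npz"))
print("eraser",ray(f,[[297.4,205.8],[323,217],[310.2,211.4]],.176))
print("shelf edges",ray(f,[[312,350],[312,180]],.08))
print("mug",ray(f,[[208,175]],.17))
for n in(24,28):go([.612,.014,.30],91.6,n)
E
```

```text
eraser [[ 0.62465307  0.0424831   0.176     ]
 [ 0.60308523 -0.00925577  0.176     ]
 [ 0.61384935  0.01656616  0.176     ]]
shelf edges [[0.33984887 0.00556265 0.08      ]
 [0.70873586 0.01549138 0.08      ]]
mug [[0.6856149  0.22642802 0.17      ]]
t 0.1 at [ 0.1773 -0.5988  0.2492] yaw 16.49 q [-9.000e-04  9.897e-01  1.434e-01 -0.000e+00]
N=24 row: 3.364 -0.127 -0.212 0 0 -3.130  r 0.61-0.62 |s|=33.7mm
t 0.1 at [ 0.1773 -0.5988  0.2492] yaw 16.49 q [-9.000e-04  9.897e-01  1.434e-01 -0.000e+00]
N=28 row: 2.884 -0.098 -0.181 0 0 -2.683  r 0.61-0.62 |s|=28.9mm
```

>>> {"api": "move_arm", "payload": {"rows": [[2.88,-0.1,-0.2,0,0,-2.68,0.5],[2.88,-0.1,-0.2,0,0,-2.68,0.5],[2.88,-0.1,-0.2,0,0,-2.68,0.5],[2.88,-0.1,-0.2,0,0,-2.68,0.5],[2.88,-0.1,-0.2,0,0,-2.68,0.5],[2.88,-0.1,-0.2,0,0,-2.68,0.5],[2.88,-0.1,-0.2,0,0,-2.68,0.5],[2.88,-0.1,-0.2,0,0,-2.68,0.5],[2.88,-0.1,-0.2,0,0,-2.68,0.5],[2.88,-0.1,-0.2,0,0,-2.68,0.5],[2.88,-0.1,-0.2,0,0,-2.68,0.5],[2.88,-0.1,-0.2,0,0,-2.68,0.5],[2.88,-0.1,-0.2,0,0,-2.68,0.5],[2.88,-0.1,-0.2,0,0,-2.68,0.5]]}}

```text
time: 1.27
tool_pos: [0.4991, -0.3656, 0.2776]
tool_rot: [-0.001, 0.89, 0.455, -0.0]
contact_force: [-0.6, 0.1, -0.0]
gripper_width: 0.754
grasp_force: 0.0
```

>>> {"api": "move_arm", "payload": {"rows": [[2.88,-0.1,-0.2,0,0,-2.68,0.5],[2.88,-0.1,-0.2,0,0,-2.68,0.5],[2.88,-0.1,-0.2,0,0,-2.68,0.5],[2.88,-0.1,-0.2,0,0,-2.68,0.5],[2.88,-0.1,-0.2,0,0,-2.68,0.5],[2.88,-0.1,-0.2,0,0,-2.68,0.5],[2.88,-0.1,-0.2,0,0,-2.68,0.5],[2.88,-0.1,-0.2,0,0,-2.68,0.5],[2.88,-0.1,-0.2,0,0,-2.68,0.5],[2.88,-0.1,-0.2,0,0,-2.68,0.5],[2.88,-0.1,-0.2,0,0,-2.68,0.5],[2.88,-0.1,-0.2,0,0,-2.68,0.5],[2.88,-0.1,-0.2,0,0,-2.68,0.5],[2.88,-0.1,-0.2,0,0,-2.68,0.5],[0,0,0,0,0,0,0.3],[0,0,0,0,0,0,0.3]]}}

```text
time: 2.6
tool_pos: [0.6113, 0.0142, 0.3059]
tool_rot: [-0.0, 0.697, 0.717, -0.0]
contact_force: [0.4, -0.2, -0.2]
gripper_width: 0.651
grasp_force: 0.0
```

```bash
python3 - <<'E'
from h import *
from plant import manip
f=manip.grab_frame("wrist");cv2.imwrite("pics/w1.png",f["img"]);np.savez("w1.npz",**f)
print((-f["R"].T@f["t"]).round(3),f["R"].round(3).tolist())
go([.614,.0165,.186],91.6,6); print(manip.state()["gripper_width"])
E
```

```text
[0.61  0.085 0.429] [[1.0, 0.028, -0.0], [0.027, -0.959, 0.281], [0.008, -0.281, -0.96]]
t 2.65 at [0.6113 0.0132 0.3058] yaw 91.56 q [-1.000e-04  6.974e-01  7.167e-01 -4.000e-04]
N=6 row: 0.054 0.046 1.997 0 0 -0.006  r 0.61-0.61 |s|=0.7mm
0.6500963202782538
```

View pics/w1.png

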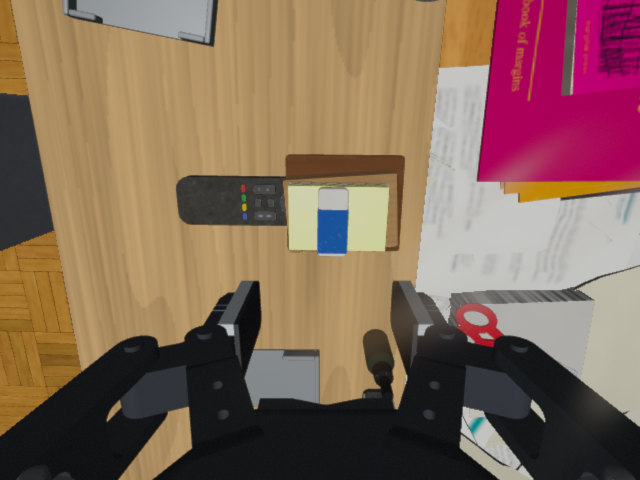

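The wrist view shows the eraser spanning about (318–349, 187–256). The note block's top spans about (289–389, 186–251), and the remote's tip is at (178,200).

```bash
python3 - <<'E'
from h import *
f=dict(np.load("w1.npz"));hsv=cv2.cvtColor(f["img"],cv2.COLOR_BGR2HSV)
H,S,V=cv2.split(hsv); roi=np.zeros_like(H);roi[150:260,280:410]=1
for n,m,z in(("yellow",(H>20)&(H<40)&(S>30)&(V>180),.163),("blue",(H>100)&(H<130)&(S>120),.176),("brown",(H<22)&(S>50),.143)):
    uv=np.argwhere(m&(roi>0))[:,::-1]; print(n,len(uv),rect(ray(f,uv,z)),uv.min(0),uv.max(0))
print(ray(f,[[318.5,187.5],[348,187.5],[348.5,255.5],[318,254.5]],.176).round(4).tolist())
E
```

```text
yellow 4327 (array([621. ,  16.2]), 75.2, 50.6, 0.6) [288 186] [388 251]
blue 1265 (array([616.9,  10.3]), 32.5, 21.6, -89.5) [317 210] [347 252]
brown 7231 (array([627.9,  21.7]), 109.3, 90.3, 1.6) [280 150] [409 259]
[[0.6062, 0.0424, 0.176], [0.6271, 0.043, 0.176], [0.6298, -0.0081, 0.176], [0.607, -0.008, 0.176]]
```

>>> {"api": "move_arm", "payload": {"rows": [[0.06,0.09,2.3,0,0,0,0],[0.06,0.09,2.3,0,0,0,0],[0.06,0.09,2.3,0,0,0,0],[0.06,0.09,2.0,0,0,0,0],[0.06,0.09,1.5,0,0,0,0],[0,0,1.0,0,0,0,0],[0,0,0.5,0,0,0,0],[0,0,0,0,0,0,0],[0,0,0,0,0,0,-1],[0,0,0,0,0,0,-1],[0,0,0,0,0,0,-1],[0,0,0,0,0,0,-1],[0,0,0,0,0,0,-1],[0,0,0,0,0,0,-1]]}}

```text
time: 3.82
tool_pos: [0.6168, 0.0159, 0.1891]
tool_rot: [0.001, 0.698, 0.716, 0.001]
contact_force: [-0.6, -0.6, 7.0]
gripper_width: 0.226
grasp_force: 59.5
```

>>> {"api": "move_arm", "payload": {"rows": [[0,0,-0.5,0,0,0,-1],[0,0,-1,0,0,0,-1],[0,0,-2,0,0,0,-1],[0,0,-2,0,0,0,-1],[0,0,-2,0,0,0,-1],[0,0,-2,0,0,0,-1],[0,0,0,0,0,0,-1],[0,0,0,0,0,0,-1]]}}

```text
time: 4.48
tool_pos: [0.6165, 0.0161, 0.2839]
tool_rot: [0.001, 0.698, 0.717, 0.001]
contact_force: [-0.2, 0.0, -1.0]
gripper_width: 0.23
grasp_force: 58.8
```

```bash
python3 - <<'E'
from h import *
from plant import manip
s=manip.state();print(s["contact_force"],s["gripper_width"],s["grasp_force"])
go([.4675,.3393,.26],4.3,16)
f=manip.grab_frame("wrist");cv2.imwrite("pics/w2.png",f["img"])
E
```

```text
[-0.15654132  0.04732543 -1.03244331] 0.23049499146740193 58.84281277656555
t 4.48 at [0.6165 0.0161 0.2839] yaw 91.54 q [0.001  0.6976 0.7165 0.0009]
N=16 row: 1.072 -2.207 0.149 0 0 5.452  r 0.50-0.59 |s|=24.5mm
```

View pics/w2.png

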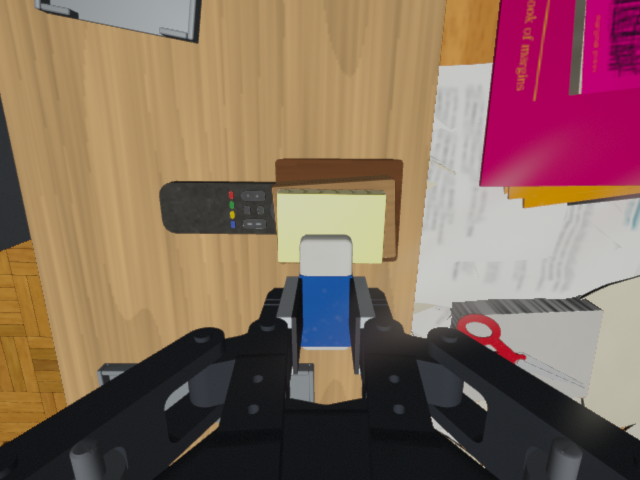

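The eraser is held squarely between the pads at about (327,290), and the note block hasn't moved. Moving to the eraser tray.

>>> {"api": "move_arm", "payload": {"rows": [[1.07,-2.21,0.15,0,0,5.45,-1],[1.07,-2.21,0.15,0,0,5.45,-1],[1.07,-2.21,0.15,0,0,5.45,-1],[1.07,-2.21,0.15,0,0,5.45,-1],[1.07,-2.21,0.15,0,0,5.45,-1],[1.07,-2.21,0.15,0,0,5.45,-1],[1.07,-2.21,0.15,0,0,5.45,-1],[1.07,-2.21,0.15,0,0,5.45,-1],[1.07,-2.21,0.15,0,0,5.45,-1],[1.07,-2.21,0.15,0,0,5.45,-1],[1.07,-2.21,0.15,0,0,5.45,-1],[1.07,-2.21,0.15,0,0,5.45,-1],[1.07,-2.21,0.15,0,0,5.45,-1],[1.07,-2.21,0.15,0,0,5.45,-1],[1.07,-2.21,0.15,0,0,5.45,-1],[1.07,-2.21,0.15,0,0,5.45,-1],[0,0,0,0,0,0,-1],[0,0,0,0,0,0,-1],[0,0,0,0,0,0,-1]]}}

```text
time: 6.12
tool_pos: [0.4657, 0.3386, 0.2566]
tool_rot: [0.001, 0.999, 0.038, -0.001]
contact_force: [-0.5, 0.4, -0.6]
gripper_width: 0.233
grasp_force: 58.9
```

```bash
python3 - <<'E'
from h import *
from plant import manip
go([.4675,.3393,.115],4.3,8)
f=manip.grab_frame("wrist");cv2.imwrite("pics/w3.png",f["img"]);np.savez("w3.npz",**f)
E
```

```text
t 6.12 at [0.4657 0.3386 0.2566] yaw 4.4 q [ 8.000e-04  9.993e-01  3.840e-02 -1.400e-03]
N=8 row: 0.023 -0.007 1.770 0 0 0.012  r 0.58-0.58 |s|=0.2mm
```

View pics/w3.png

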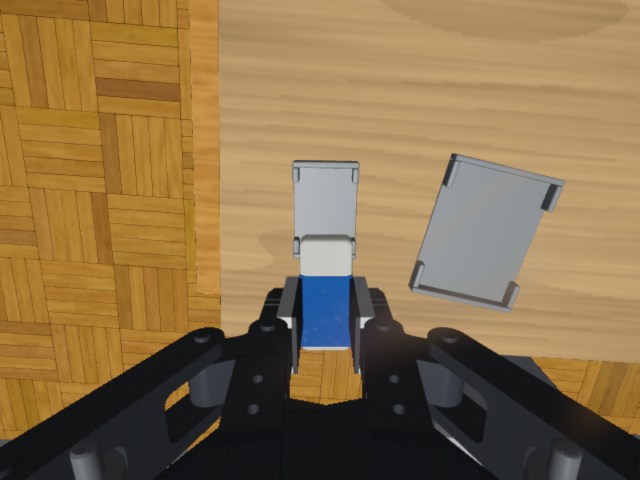

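The tray's far edge runs from (293,161) to (359,161), with a near clip at (296,250), so it's nearly aligned with the tool. The box tray's corners are at (455,154), (564,182), (511,310) and (410,290).

```bash
python3 - <<'E'
from h import *
f=dict(np.load("w3.npz"))
e=ray(f,[[293.5,161],[359,161]],.094);m=e.mean(0);d=e[1]-e[0];n=np.array([d[1],-d[0]]);n/=np.linalg.norm(n)
a=np.array([np.cos(np.radians(4.3)),np.sin(np.radians(4.3))])
print(e.round(4),np.linalg.norm(d),"yaw",np.degrees(np.arctan2(*n[::-1])),"centre",m[:2]-a*.041)
b=ray(f,[[455,154],[564,181.5],[511,311],[409.5,290]],.094);print(b.round(4).tolist(),b.mean(0),rect(b))
E
```

```text
[[0.5085 0.3659 0.094 ]
 [0.5124 0.3148 0.094 ]] 0.05123415526592323 yaw -175.64045609529055 centre [0.46960902 0.33731458]
[[0.5235, 0.2409, 0.094], [0.5088, 0.1505, 0.094], [0.3922, 0.1671, 0.094], [0.4057, 0.2597, 0.094]] [0.45754325 0.20455833 0.094     ] (array([458. , 204.8]), 119.3, 93.6, -8.3)
```

>>> {"api": "move_arm", "payload": {"rows": [[0.1,0,2.0,0,0,0,-1],[0.1,0,2.5,0,0,0,-1],[0.1,0,2.5,0,0,0,-1],[0,0,2.5,0,0,0,-1],[0,0,2.0,0,0,0,-1],[0,0,1.5,0,0,0,-1],[0,0,0.6,0,0,0,-1],[0,0,0.3,0,0,0,-1],[0,0,0.1,0,0,0,-1],[0,0,0,0,0,0,-1],[0,0,0,0,0,0,-1]]}}

```text
time: 7.08
tool_pos: [0.4703, 0.3398, 0.1199]
tool_rot: [-0.001, 0.999, 0.038, 0.001]
contact_force: [-0.5, 0.4, -0.7]
gripper_width: 0.232
grasp_force: 58.9
```

>>> {"api": "move_arm", "payload": {"rows": [[0,0,0.3,0,0,0,-1],[0,0,0.2,0,0,0,-1],[0,0,0.2,0,0,0,-1],[0,0,0.1,0,0,0,-1],[0,0,0,0,0,0,-1]]}}

```text
time: 7.5
tool_pos: [0.4692, 0.3394, 0.1099]
tool_rot: [0.0, 0.999, 0.038, -0.0]
contact_force: [0.5, 0.0, -0.5]
gripper_width: 0.226
grasp_force: 58.9
```

>>> {"api": "move_arm", "payload": {"rows": [[0,0,0.1,0,0,0,-1],[0,0,0.1,0,0,0,-1],[0,0,0,0,0,0,-1]]}}

```text
time: 7.75
tool_pos: [0.4696, 0.3396, 0.1091]
tool_rot: [0.0, 0.999, 0.038, -0.0]
contact_force: [-2.2, -0.9, 4.5]
gripper_width: 0.228
grasp_force: 59.4
```

>>> {"api": "move_arm", "payload": {"rows": [[0,0,0,0,0,0,-0.2],[0,0,0,0,0,0,0],[0,0,0,0,0,0,0],[0,0,0,0,0,0,0],[0,0,-0.5,0,0,0,0],[0,0,-1.5,0,0,0,0],[0,0,-2.5,0,0,0,0],[0,0,-3,0,0,0,0.5],[0,0,-3,0,0,0,0.5],[0,0,-3,0,0,0,0.5],[0,0,-2,0,0,0,0.5],[0,0,0,0,0,0,0.5],[0,0,0,0,0,0,0.5]]}}

```text
time: 8.83
tool_pos: [0.4701, 0.3399, 0.2652]
tool_rot: [-0.001, 0.999, 0.038, 0.002]
contact_force: [0.4, 0.2, -1.1]
gripper_width: 0.749
grasp_force: 0.0
```

```bash
python3 - <<'E'
from h import *
from plant import manip
go([.620,.017,.26],1.2,14)
f=manip.grab_frame("wrist");np.savez("w4.npz",**f)
hsv=cv2.cvtColor(f["img"],cv2.COLOR_BGR2HSV);H,S,V=cv2.split(hsv)
m=(H>100)&(H<130)&(S>120);uv=np.argwhere(m)[:,::-1];print("blue",len(uv),rect(ray(f,uv,.096)))
cv2.imwrite("pics/w4.png",f["img"])
E
```

```text
t 8.83 at [0.4701 0.3399 0.2652] yaw 4.33 q [-8.000e-04  9.993e-01  3.780e-02  1.600e-03]
N=14 row: 0.954 2.358 0.037 0 0 0.224  r 0.57-0.62 |s|=25.4mm
blue 988 (array([465.9, 338.7]), 32.1, 21.8, 4.3)
```

View pics/w4.png

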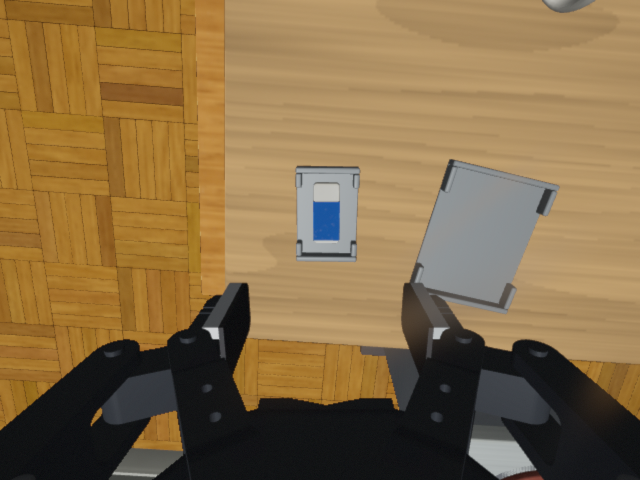

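The eraser lies flat in its tray, centred at about (326,212). Going to the note block.

>>> {"api": "move_arm", "payload": {"rows": [[0.95,2.36,0,0,0,0.22,0.6],[0.95,2.36,0,0,0,0.22,0.6],[0.95,2.36,0,0,0,0.22,0.6],[0.95,2.36,0,0,0,0.22,0.6],[0.95,2.36,0,0,0,0.22,0.6],[0.95,2.36,0,0,0,0.22,0.6],[0.95,2.36,0,0,0,0.22,0.6],[0.95,2.36,0,0,0,0.22,0.6],[0.95,2.36,0,0,0,0.22,0.6],[0.95,2.36,0,0,0,0.22,0.6],[0.95,2.36,0,0,0,0.22,0.6],[0.95,2.36,0,0,0,0.22,0.6],[0.95,2.36,0,0,0,0.22,0.6],[0.95,2.36,0,0,0,0.22,0.6],[0,0,0,0,0,0,0.6],[0,0,0,0,0,0,0.6]]}}

```text
time: 10.22
tool_pos: [0.6182, 0.0154, 0.2604]
tool_rot: [-0.0, 1.0, 0.01, -0.002]
contact_force: [0.0, -0.1, -0.0]
gripper_width: 0.798
grasp_force: 0.0
```

```bash
python3 - <<'E'
from h import *
from plant import manip
go([.620,.017,.172],1.2,6)
for n,roi in(("wrist",None),("top",(285,180,340,245))):
    f=manip.grab_frame(n);np.savez(n+"5.npz",**f);H,S,V=cv2.split(cv2.cvtColor(f["img"],cv2.COLOR_BGR2HSV))
    m=((H>20)&(H<40)&(S>30)&(V>180)).astype(np.uint8)
    N,L,st,_=cv2.connectedComponentsWithStats(m)
    i=1+st[1:,4].argmax();uv=np.argwhere(L==i)[:,::-1];print(n,st[i],rect(ray(f,uv,.163)))
    if n=="wrist":cv2.imwrite("pics/w5.png",f["img"])
    break
E
```

```text
t 10.22 at [0.6182 0.0154 0.2604] yaw 1.13 q [-4.000e-04  9.999e-01  9.800e-03 -2.300e-03]
N=6 row: 0.031 -0.026 1.474 0 0 -0.012  r 0.62-0.62 |s|=0.4mm
wrist [ 283  178   82  113 5780] (array([621.4,  16.2]), 75.0, 50.2, 0.6)
```

View pics/w5.png

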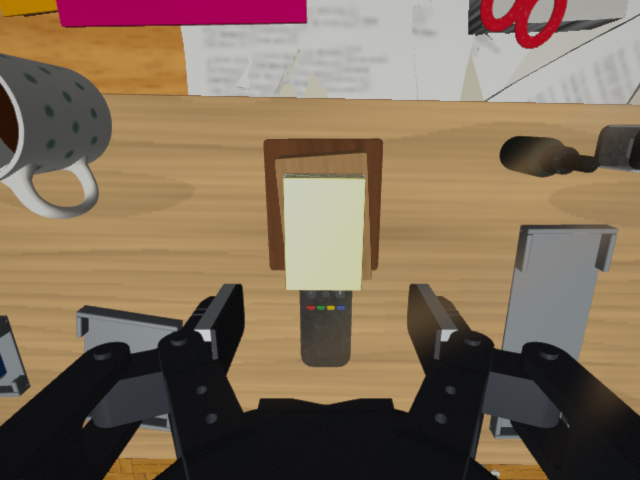

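The note block's top spans about (284–364, 175–290), and the box under it is turned slightly. I'll descend to grasp the block.

>>> {"api": "move_arm", "payload": {"rows": [[0.1,-0.1,2.0,0,0,0,0.6],[0.1,0,2.3,0,0,0,0.6],[0,0,2,0,0,0,0.6],[0,0,1.5,0,0,0,0.6],[0,0,0.7,0,0,0,0.6],[0,0,0.3,0,0,0,0.6],[0,0,0,0,0,0,0.6],[0,0,0,0,0,0,-1],[0,0,0,0,0,0,-1],[0,0,0,0,0,0,-1],[0,0,0,0,0,0,-1],[0,0,0,0,0,0,-1],[0,0,0,0,0,0,-1]]}}

```text
time: 11.35
tool_pos: [0.6221, 0.0175, 0.1776]
tool_rot: [-0.0, 1.0, 0.011, 0.002]
contact_force: [-0.4, 0.9, 6.2]
gripper_width: 0.553
grasp_force: 61.6
```

>>> {"api": "move_arm", "payload": {"rows": [[0,0,-0.4,0,0,0,-1],[0,0,-0.8,0,0,0,-1],[0,0,-1.5,0,0,0,-1],[0,0,-2,0,0,0,-1],[0,0,-2.5,0,0,0,-1],[0,0,-2,0,0,0,-1],[0,0,0,0,0,0,-1],[0,0,0,0,0,0,-1]]}}

```text
time: 12.02
tool_pos: [0.6215, 0.0172, 0.2688]
tool_rot: [0.0, 1.0, 0.011, 0.001]
contact_force: [-0.7, -0.5, -1.8]
gripper_width: 0.553
grasp_force: 61.7
```

```bash
python3 - <<'E'
from h import *
from plant import manip
s=manip.state();print(s["contact_force"],s["gripper_width"],s["grasp_force"])
go([.504,-.3465,.26],-6.8,14)
f=manip.grab_frame("wrist");np.savez("w6.npz",**f);cv2.imwrite("pics/w6.png",f["img"])
E
```

```text
[-0.71313802 -0.46153847 -1.8040652 ] 0.5533611967385833 61.67083458043635
t 12.02 at [0.6215 0.0172 0.2688] yaw 1.24 q [2.000e-04 9.999e-01 1.090e-02 1.500e-03]
N=14 row: -0.726 2.634 0.063 0 0 0.575  r 0.59-0.61 |s|=27.3mm
```

View pics/w6.png

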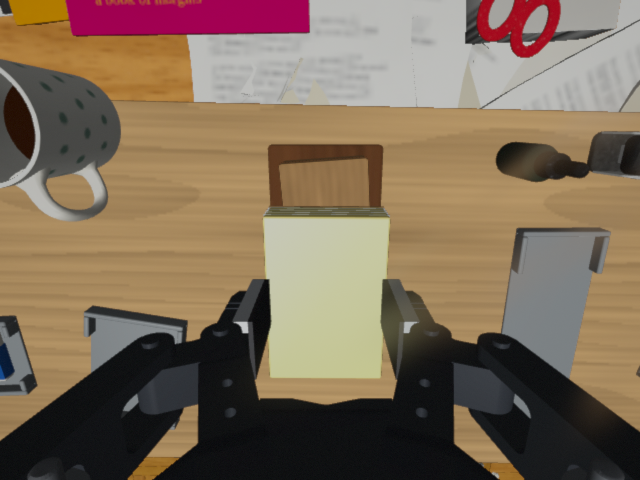

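The block is held squarely. The carton's far end shows at about (280–368, 158–205). Moving to the block tray.

>>> {"api": "move_arm", "payload": {"rows": [[-0.73,2.63,0,0,0,0.57,-1],[-0.73,2.63,0,0,0,0.57,-1],[-0.73,2.63,0,0,0,0.57,-1],[-0.73,2.63,0,0,0,0.57,-1],[-0.73,2.63,0,0,0,0.57,-1],[-0.73,2.63,0,0,0,0.57,-1],[-0.73,2.63,0,0,0,0.57,-1],[-0.73,2.63,0,0,0,0.57,-1],[-0.73,2.63,0,0,0,0.57,-1],[-0.73,2.63,0,0,0,0.57,-1],[-0.73,2.63,0,0,0,0.57,-1],[-0.73,2.63,0,0,0,0.57,-1],[-0.73,2.63,0,0,0,0.57,-1],[-0.73,2.63,0,0,0,0.57,-1],[0,0,0,0,0,0,-1],[0,0,0,0,0,0,-1]]}}

```text
time: 13.4
tool_pos: [0.5018, -0.3463, 0.2645]
tool_rot: [-0.001, 0.998, -0.06, -0.002]
contact_force: [-0.4, 0.5, -0.4]
gripper_width: 0.551
grasp_force: 61.8
```

```bash
python3 - <<'E'
from h import *
from plant import manip
go([.504,-.3465,.128],-6.8,8)
f=manip.grab_frame("wrist");np.savez("w7.npz",**f);cv2.imwrite("pics/w7.png",f["img"])
E
```

```text
t 13.4 at [ 0.5018 -0.3463  0.2645] yaw -6.87 q [-0.0015  0.9982 -0.0599 -0.0017]
N=8 row: 0.028 -0.001 1.707 0 0 -0.009  r 0.61-0.61 |s|=0.3mm
```

View pics/w7.png

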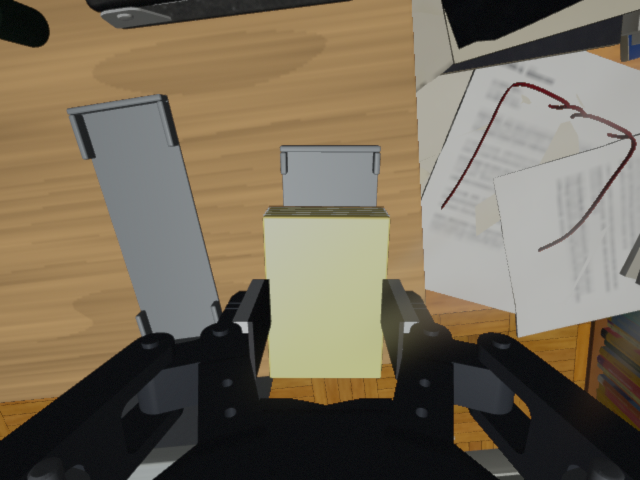

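The tray's far edge runs from (281,147) to (381,147). The block is held at about x=326 in the image.

```bash
python3 - <<'E'
from h import *
f=dict(np.load("w7.npz"))
e=ray(f,[[281,146.5],[381,146.5]],.094);m=e.mean(0);d=e[1]-e[0]
y=np.degrees(np.arctan2(d[1],d[0]))+90;a=np.array([np.cos(np.radians(y)),np.sin(np.radians(y))])
print(np.linalg.norm(d),"yaw",y,"centre",m[:2]-a*.053)
r=ray(f,[[70,109],[165,96]],.094);d=r[1]-r[0];y=np.degrees(np.arctan2(d[1],d[0]))+90;a=np.array([np.cos(np.radians(y)),np.sin(np.radians(y))])
print("remote tray",np.linalg.norm(d),y,r.mean(0)[:2]-a*.1115)
E
```

```text
0.07948608369772962 yaw -6.888333071711941 centre [ 0.50363849 -0.35099409]
remote tray 0.07543395461005989 0.28619573525426745 [ 0.4973082  -0.19832093]
```

>>> {"api": "move_arm", "payload": {"rows": [[0.1,0.1,2.0,0,0,0,-1],[0.1,0.1,2.5,0,0,0,-1],[0,0.1,2.5,0,0,0,-1],[0,0,2.5,0,0,0,-1],[0,0,2.0,0,0,0,-1],[0,0,1.2,0,0,0,-1],[0,0,0.6,0,0,0,-1],[0,0,0.3,0,0,0,-1],[0,0,0,0,0,0,-1],[0,0,0,0,0,0,-1]]}}

```text
time: 14.28
tool_pos: [0.5056, -0.3494, 0.1328]
tool_rot: [0.001, 0.998, -0.059, 0.001]
contact_force: [-1.3, 0.5, -0.7]
gripper_width: 0.552
grasp_force: 61.8
```

>>> {"api": "move_arm", "payload": {"rows": [[0,0,0.5,0,0,0,-1],[0,0,0.4,0,0,0,-1],[0,0,0.2,0,0,0,-1],[0,0,0.2,0,0,0,-1],[0,0,0.1,0,0,0,-1],[0,0,0,0,0,0,-1],[0,0,0,0,0,0,-1]]}}

```text
time: 14.87
tool_pos: [0.5048, -0.3491, 0.1176]
tool_rot: [0.0, 0.998, -0.059, 0.0]
contact_force: [-1.4, 1.1, 1.8]
gripper_width: 0.546
grasp_force: 62.4
```

>>> {"api": "move_arm", "payload": {"rows": [[0,0,0.1,0,0,0,-1],[0,0,0,0,0,0,0.3],[0,0,0,0,0,0,0.5],[0,0,0,0,0,0,0.5],[0,0,0,0,0,0,0.5],[0,0,-0.5,0,0,0,0.5],[0,0,-1.5,0,0,0,0.5],[0,0,-2.5,0,0,0,0.6],[0,0,-3,0,0,0,0.8],[0,0,-3,0,0,0,1],[0,0,-2.5,0,0,0,1],[0,0,-1.5,0,0,0,1],[0,0,0,0,0,0,1],[0,0,0,0,0,0,1]]}}

```text
time: 16.03
tool_pos: [0.505, -0.3492, 0.2616]
tool_rot: [0.0, 0.998, -0.059, 0.0]
contact_force: [-1.0, -0.2, -0.6]
gripper_width: 0.995
grasp_force: 0.0
```

```bash
python3 - <<'E'
from h import *
from plant import manip
f=manip.grab_frame("wrist");H,S,V=cv2.split(cv2.cvtColor(f["img"],cv2.COLOR_BGR2HSV))
m=((H>20)&(H<40)&(S>30)&(V>150)).astype(np.uint8)
N,L,st,_=cv2.connectedComponentsWithStats(m)
i=1+st[1:,4].argmax();uv=np.argwhere(L==i)[:,::-1];print(st[i],rect(ray(f,uv,.103)))
go([.610,.017,.26],2,14)
t=manip.grab_frame("top");np.savez("t2.npz",**t)
a=cv2.resize(f["img"][120:320,220:430],(420,400));b=cv2.convertScaleAbs(cv2.resize(t["img"][180:245,280:340],(370,400),interpolation=2),alpha=1.7)
cv2.imwrite("pics/c8.png",np.hstack([a,b]))
E
```

```text
[ 443    0  197   68 3236] (array([ 621.8, -515.8]), 134.8, 26.8, -87.3)
t 16.08 at [ 0.5043 -0.3486  0.2597] yaw -6.73 q [-6.000e-04  9.983e-01 -5.870e-02 -8.000e-04]
N=14 row: 0.633 -2.647 -0.002 0 0 -0.624  r 0.59-0.61 |s|=27.2mm
```

View pics/c8.png

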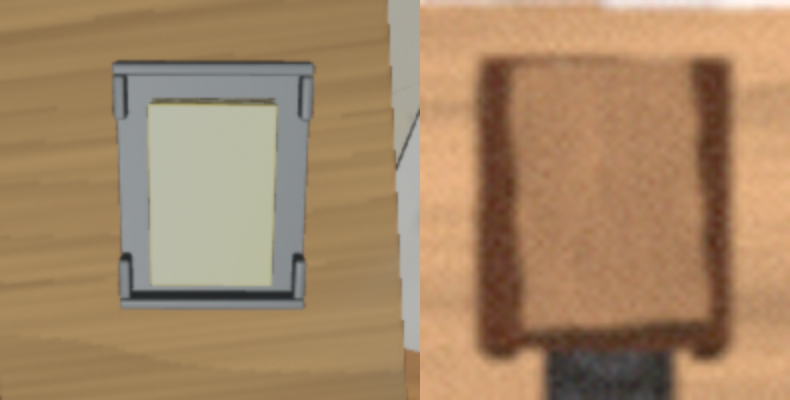

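The block lies flat in its tray. In the top crop the carton's corners are near (510,62), (692,62), (708,322) and (522,330).

```bash
python3 - <<'E'
from h import *
f=dict(np.load("t2.npz"))
p=np.array([[510,62],[692,62],[708,322],[522,330]],float);p=np.c_[280+(p[:,0]-420)/6.167,180+p[:,1]/6.154]
w=ray(f,p,.143);print(w.round(4).tolist(),w.mean(0),rect(w))
for i,j in((3,0),(2,1)):
    d=w[j]-w[i];print(np.degrees(np.arctan2(d[1],d[0])),np.linalg.norm(d))
s=np.array([[480,60],[728,60],[728,350],[480,350]],float);s=np.c_[280+(s[:,0]-420)/6.167,180+s[:,1]/6.154];print("stand",rect(ray(f,s,.115)))
E
```

```text
[[0.6665, 0.0506, 0.143], [0.6682, -0.0108, 0.143], [0.5788, -0.0181, 0.143], [0.5744, 0.0436, 0.143]] [0.62196548 0.01631547 0.143     ] (array([622.6,  16.2]), 92.7, 61.8, 4.4)
4.353112066811919 0.09238573293097879
4.703116617303782 0.08972251803308309
stand (array([624.9,  17.8]), 102.5, 85.9, 1.6)
```

>>> {"api": "move_arm", "payload": {"rows": [[0.63,-2.65,0,0,0,-0.62,1],[0.63,-2.65,0,0,0,-0.62,1],[0.63,-2.65,0,0,0,-0.62,1],[0.63,-2.65,0,0,0,-0.62,1],[0.63,-2.65,0,0,0,-0.62,1],[0.63,-2.65,0,0,0,-0.62,1],[0.63,-2.65,0,0,0,-0.62,1],[0.63,-2.65,0,0,0,-0.62,1],[0.63,-2.65,0,0,0,-0.62,1],[0.63,-2.65,0,0,0,-0.62,1],[0.63,-2.65,0,0,0,-0.62,1],[0.63,-2.65,0,0,0,-0.62,1],[0.63,-2.65,0,0,0,-0.62,1],[0.63,-2.65,0,0,0,-0.62,1],[0,0,0,0,0,0,1],[0,0,0,0,0,0,1]]}}

```text
time: 17.47
tool_pos: [0.6093, 0.0182, 0.2585]
tool_rot: [-0.0, 1.0, 0.018, -0.002]
contact_force: [0.0, -0.2, 0.2]
gripper_width: 0.999
grasp_force: 0.0
```

```bash
python3 - <<'E'
from h import *
from plant import manip
f=manip.grab_frame("wrist");np.savez("w9.npz",**f);cv2.imwrite("pics/w9.png",f["img"][100:400,160:480].repeat(2,0).repeat(2,1)[:600,:640])
go([.617,.017,.165],2.5,6)
E
```

```text
t 17.52 at [0.6094 0.0172 0.2589] yaw 2.0 q [ 1.000e-04  9.998e-01  1.740e-02 -1.900e-03]
N=6 row: 0.126 0.008 1.565 0 0 -0.084  r 0.61-0.62 |s|=1.3mm
```

View pics/w9.png

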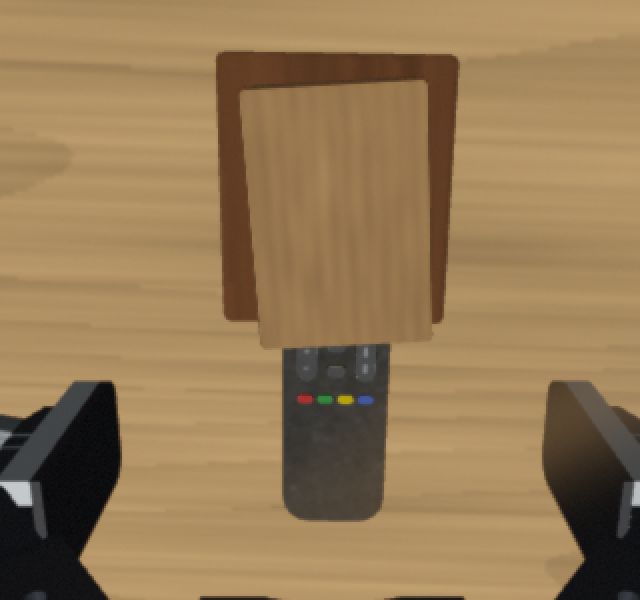

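The carton is turned about 4.4°, centred at (0.622, 0.0165). Grasping it with the fingers above the deck.

>>> {"api": "move_arm", "payload": {"rows": [[0.3,0,1.5,0,0,-0.6,1],[0.3,0.1,2.0,0,0,-0.6,1],[0.3,0,2.5,0,0,-0.6,1],[0.3,0.05,2.0,0,0,-0.6,1],[0,0,1.5,0,0,0,1],[0,0,0.9,0,0,0,1],[0,0,0.5,0,0,0,1],[0,0,0,0,0,0,1],[0,0,0,0,0,0,-1],[0,0,0,0,0,0,-1],[0,0,0,0,0,0,-1],[0,0,0,0,0,0,-1],[0,0,0,0,0,0,-1],[0,0,0,0,0,0,-1]]}}

```text
time: 18.68
tool_pos: [0.6236, 0.016, 0.1547]
tool_rot: [0.0, 0.999, 0.038, 0.002]
contact_force: [0.4, -1.1, 6.7]
gripper_width: 0.686
grasp_force: 64.8
```

>>> {"api": "move_arm", "payload": {"rows": [[0,0,-0.4,0,0,0,-1],[0,0,-0.8,0,0,0,-1],[0,0,-1.5,0,0,0,-1],[0,0,-2.5,0,0,0,-1],[0,0,-3,0,0,0,-1],[0,0,-2.5,0,0,0,-1],[0,0,0,0,0,0,-1],[0,0,0,0,0,0,-1]]}}

```text
time: 19.35
tool_pos: [0.6231, 0.0161, 0.2616]
tool_rot: [0.0, 0.999, 0.038, 0.002]
contact_force: [0.0, -0.5, -1.3]
gripper_width: 0.689
grasp_force: 64.5
```

```bash
python3 - <<'E'
from h import *
from plant import manip
s=manip.state();print(s["contact_force"],s["gripper_width"],s["grasp_force"])
go([.4565,.2045,.26],-8.6,10)
E
```

```text
[ 0.00524887 -0.53099257 -1.33033375] 0.6885192892754494 64.4530120678246
t 19.35 at [0.6231 0.0161 0.2616] yaw 4.36 q [2.000e-04 9.993e-01 3.800e-02 2.000e-03]
N=10 row: -1.718 -1.844 0.016 0 0 1.296  r 0.50-0.61 |s|=25.2mm
```

>>> {"api": "move_arm", "payload": {"rows": [[-1.72,-1.84,0,0,0,1.3,-1],[-1.72,-1.84,0,0,0,1.3,-1],[-1.72,-1.84,0,0,0,1.3,-1],[-1.72,-1.84,0,0,0,1.3,-1],[-1.72,-1.84,0,0,0,1.3,-1],[-1.72,-1.84,0,0,0,1.3,-1],[-1.72,-1.84,0,0,0,1.3,-1],[-1.72,-1.84,0,0,0,1.3,-1],[-1.72,-1.84,0,0,0,1.3,-1],[-1.72,-1.84,0,0,0,1.3,-1],[0,0,2,0,0,0,-1],[0,0,2.5,0,0,0,-1],[0,0,2.5,0,0,0,-1],[0,0,2,0,0,0,-1],[0,0,1,0,0,0,-1],[0,0,0,0,0,0,-1],[0,0,0,0,0,0,-1]]}}

```text
time: 20.77
tool_pos: [0.4549, 0.204, 0.1583]
tool_rot: [0.0, 0.997, -0.075, -0.001]
contact_force: [-0.1, 0.4, -0.9]
gripper_width: 0.686
grasp_force: 64.5
```

```bash
python3 - <<'E'
from h import *
from plant import manip
go([.4565,.2045,.1227],-8.6,10)
f=manip.grab_frame("wrist");cv2.imwrite("pics/w10.png",f["img"])
E
```

```text
t 20.77 at [0.4549 0.204  0.1583] yaw -8.65 q [ 4.000e-04  9.971e-01 -7.540e-02 -1.200e-03]
N=10 row: 0.015 -0.008 0.356 0 0 -0.005  r 0.50-0.50 |s|=0.2mm
```

View pics/w10.png

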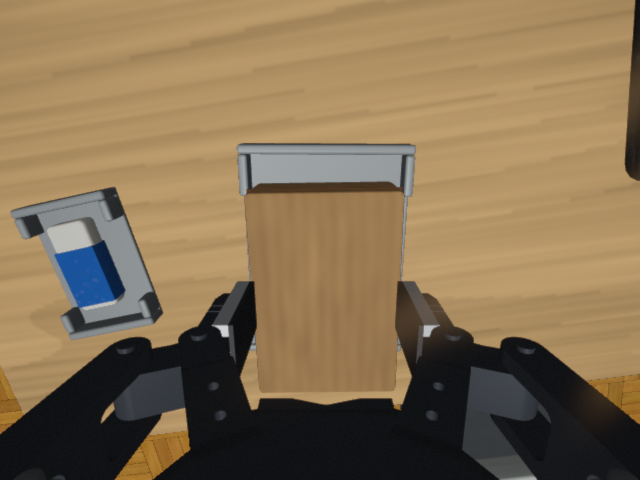

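The carton is lined up with the tray, whose far wall runs (240–414, 150). Lowering it.

>>> {"api": "move_arm", "payload": {"rows": [[0.1,0,0.8,0,0,0,-1],[0.05,0,1.0,0,0,0,-1],[0,0,0.7,0,0,0,-1],[0,0,0.4,0,0,0,-1],[0,0,0.2,0,0,0,-1],[0,0,0.2,0,0,0,-1],[0,0,0.2,0,0,0,-1],[0,0,0,0,0,0,-1],[0,0,0,0,0,0,-1]]}}

```text
time: 21.57
tool_pos: [0.4571, 0.204, 0.1244]
tool_rot: [-0.0, 0.997, -0.075, 0.0]
contact_force: [0.1, -0.9, -1.3]
gripper_width: 0.686
grasp_force: 64.5
```

>>> {"api": "move_arm", "payload": {"rows": [[0,0,0.1,0,0,0,-1],[0,0,0.1,0,0,0,-1],[0,0,0.1,0,0,0,-1],[0,0,0,0,0,0,-1]]}}

```text
time: 21.9
tool_pos: [0.4573, 0.2041, 0.1227]
tool_rot: [-0.0, 0.997, -0.075, 0.0]
contact_force: [-3.1, -1.5, 6.9]
gripper_width: 0.687
grasp_force: 65.8
```

Contact is at the predicted height. Releasing and rising.

>>> {"api": "move_arm", "payload": {"rows": [[0,0,0,0,0,0,0.6],[0,0,0,0,0,0,0.8],[0,0,0,0,0,0,0.8],[0,0,0,0,0,0,0.8],[0,0,-0.5,0,0,0,0.8],[0,0,-1.5,0,0,0,0.8],[0,0,-2.5,0,0,0,0.8],[0,0,-3,0,0,0,0.6],[0,0,-3,0,0,0,0.6],[0,0,-2.5,0,0,0,0.6],[0,0,0,0,0,0,0.6],[0,0,0,0,0,0,0.6]]}}

```text
time: 22.9
tool_pos: [0.4581, 0.2043, 0.2538]
tool_rot: [-0.001, 0.997, -0.075, 0.002]
contact_force: [-0.7, -0.4, -0.6]
gripper_width: 0.799
grasp_force: 0.0
```

```bash
python3 - <<'E'
from h import *
from plant import manip
go([.525,.0155,.25],1.4,8)
f=manip.grab_frame("wrist");t=manip.grab_frame("top");np.savez("t3.npz",**t)
a=cv2.resize(f["img"][100:400,140:500],(480,400));b=cv2.convertScaleAbs(cv2.resize(t["img"][180:300,280:345],(300,554),interpolation=2),alpha=1.7)
c=np.zeros((554,780,3),np.uint8);c[:400,:480]=a;c[:,480:]=b
cv2.imwrite("pics/c11.png",c)
H,S,V=cv2.split(cv2.cvtColor(t["img"],cv2.COLOR_BGR2HSV))
k=V<55;k[:240]=0;k[295:]=0;k[:,:292]=0;k[:,330:]=0
uv=np.argwhere(k)[:,::-1];print("remote",rect(ray(t,uv,.099)))
E
```

```text
t 22.9 at [0.4581 0.2043 0.2538] yaw -8.65 q [-8.000e-04  9.971e-01 -7.540e-02  2.200e-03]
N=8 row: 1.011 2.294 0.048 0 0 -1.256  r 0.50-0.53 |s|=25.1mm
remote (array([520.9,  14.7]), 98.2, 42.6, 1.5)
```

View pics/c11.png

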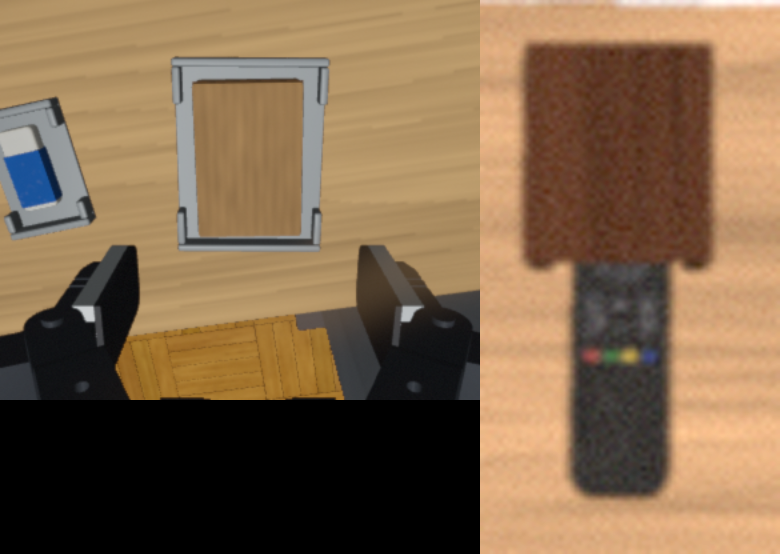

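The carton sits flat in its tray, and only the remote is left under the stand. It's centred at y≈0.015 with its tip at x≈0.471.

```bash
python3 - <<'E'
from h import *
go([.538,.0152,.25],1.5,9)
E
```

```text
t 23.0 at [0.4565 0.2038 0.2503] yaw -8.65 q [ 2.000e-04  9.972e-01 -7.540e-02 -7.000e-04]
N=9 row: 1.055 2.028 0.004 0 0 -1.128  r 0.50-0.54 |s|=22.9mm
```

>>> {"api": "move_arm", "payload": {"rows": [[1.05,2.03,0,0,0,-1.13,0.6],[1.05,2.03,0,0,0,-1.13,0.6],[1.05,2.03,0,0,0,-1.13,0.6],[1.05,2.03,0,0,0,-1.13,0.6],[1.05,2.03,0,0,0,-1.13,0.6],[1.05,2.03,0,0,0,-1.13,0.6],[1.05,2.03,0,0,0,-1.13,0.6],[1.05,2.03,0,0,0,-1.13,0.6],[1.05,2.03,0,0,0,-1.13,0.6],[0,0,0,0,0,0,0.6],[0,0,0,0,0,0,0.6],[0,0,0,0,0,0,0.6]]}}

```text
time: 24.0
tool_pos: [0.5372, 0.0156, 0.2497]
tool_rot: [-0.0, 1.0, 0.013, -0.001]
contact_force: [-0.4, -0.1, 0.6]
gripper_width: 0.802
grasp_force: 0.0
```

```bash
python3 - <<'E'
from h import *
from plant import manip
go([.538,.0152,.109],1.5,9)
f=manip.grab_frame("wrist");np.savez("w12.npz",**f)
V=cv2.cvtColor(f["img"],cv2.COLOR_BGR2HSV)[...,2]
# expected outline from estimate vs dark mask: print pixel column extents of dark blob at rows along remote
for x in(.49,.51):
    u,v=proj(f,[x,.015,.099])[0]; r=V[int(v),:]; print("row",int(v),"pred u",round(u,1),"proj edges",proj(f,[[x,.038,.099],[x,-.008,.099]])[:,0].round(1), [int(c) for c in np.flatnonzero(np.abs(np.diff((r[220:430]<75).astype(int))))+220])
print(proj(f,[.471,.015,.099]))
E
```

```text
t 24.0 at [0.5372 0.0156 0.2497] yaw 1.5 q [-4.000e-04  9.999e-01  1.310e-02 -1.500e-03]
N=9 row: 0.009 0.005 1.563 0 0 0.000  r 0.54-0.54 |s|=0.1mm
row 275 pred u 324.0 proj edges [296.1 352. ] [300, 304, 305, 353]
row 252 pred u 324.7 proj edges [296.2 353.1] [300, 354]
[[323.48570734 296.64201801]]
```

>>> {"api": "move_arm", "payload": {"rows": [[0,0.1,2.0,0,0,0,0.6],[0,0,2.5,0,0,0,0.6],[0,0,2.5,0,0,0,0.6],[0,0,2.5,0,0,0,0.6],[0,0,2.0,0,0,0,0.6],[0,0,1.2,0,0,0,0.6],[0,0,0.6,0,0,0,0.6],[0,0,0.3,0,0,0,0.6],[0,0,0,0,0,0,0.6],[0,0,0,0,0,0,0.6]]}}

```text
time: 24.88
tool_pos: [0.5389, 0.0143, 0.1167]
tool_rot: [0.0, 1.0, 0.013, 0.001]
contact_force: [0.4, 0.4, -0.3]
gripper_width: 0.797
grasp_force: 0.0
```

>>> {"api": "move_arm", "payload": {"rows": [[0,0,0.3,0,0,0,0.6],[0,0,0.2,0,0,0,0.6],[0,0,0,0,0,0,0.6],[0,0,0,0,0,0,-1],[0,0,0,0,0,0,-1],[0,0,0,0,0,0,-1],[0,0,0,0,0,0,-1],[0,0,0,0,0,0,-1],[0,0,0,0,0,0,-1]]}}

```text
time: 25.63
tool_pos: [0.5385, 0.0141, 0.1111]
tool_rot: [0.0, 1.0, 0.013, 0.001]
contact_force: [-1.4, -0.4, 4.4]
gripper_width: 0.492
grasp_force: 60.8
```

The remote is gripped, and 46 mm matches the width reading. Sliding it out.

>>> {"api": "move_arm", "payload": {"rows": [[0,0,-0.2,0,0,0,-1],[-0.4,0,0,0,0,0,-1],[-0.8,0,0,0,0,0,-1],[-1.1,0,0,0,0,0,-1],[-1.1,0,0,0,0,0,-1],[-1.1,0,0,0,0,0,-1],[-1.1,0,0,0,0,0,-1],[-1.1,0,0,0,0,0,-1],[-1.1,0,0,0,0,0,-1],[-1.1,0,0,0,0,0,-1],[-1.1,0,0,0,0,0,-1],[-0.8,0,0,0,0,0,-1],[-0.4,0,0,0,0,0,-1],[0,0,0,0,0,0,-1],[0,0,0,0,0,0,-1]]}}

```text
time: 26.88
tool_pos: [0.426, 0.0112, 0.1122]
tool_rot: [0.0, 1.0, 0.013, 0.0]
contact_force: [0.1, -0.9, -1.3]
gripper_width: 0.495
grasp_force: 60.7
```

```bash
python3 - <<'E'
from h import *
from plant import manip
go([.42,.011,.2],1.5,6)
t=manip.grab_frame("wrist");V=cv2.cvtColor(t["img"],cv2.COLOR_BGR2HSV)[...,2]
# far (+x) end of remote: scan along its axis
for x in np.arange(.50,.60,.01):
    u,v=proj(t,[x,.013,.099])[0].round().astype(int);print(round(x,3),(u,v),V[v-1:v+2,u-6:u+7].mean().round())
E
```

```text
t 26.88 at [0.426  0.0112 0.1122] yaw 1.51 q [0.000e+00 9.999e-01 1.320e-02 1.000e-04]
N=6 row: -0.100 0.001 -1.463 0 0 0.002  r 0.42-0.43 |s|=1.0mm
0.5 (np.int64(324), np.int64(120)) 72.0
0.51 (np.int64(325), np.int64(90)) 71.0
0.52 (np.int64(325), np.int64(59)) 81.0
0.53 (np.int64(326), np.int64(27)) 70.0
0.54 (np.int64(327), np.int64(-7)) 26.0
0.55 (np.int64(328), np.int64(-42)) 26.0
0.56 (np.int64(328), np.int64(-80)) 74.0
0.57 (np.int64(329), np.int64(-119)) 72.0
0.58 (np.int64(330), np.int64(-160)) 76.0
0.59 (np.int64(331), np.int64(-203)) 83.0
```

```bash
python3 - <<'E'
from h import *
from plant import manip
for n in("top","scene"):
    t=manip.grab_frame(n);H=cv2.cvtColor(t["img"],cv2.COLOR_BGR2HSV)
    for x in np.arange(.53,.60,.005):
        z=.099 if x<.556 else .08
        u,v=proj(t,[x,.014,z])[0].round().astype(int);print(n,round(x,3),H[v,u-1:u+2].mean(0).round())
E
```

```text
top 0.53 [15. 33. 32.]
top 0.535 [17. 22. 31.]
top 0.54 [ 9. 35. 34.]
top 0.545 [ 4. 27. 30.]
top 0.55 [ 15. 106.  74.]
top 0.555 [ 14. 111. 117.]
top 0.56 [ 14. 111. 119.]
top 0.565 [ 14. 112. 119.]
top 0.57 [ 14. 111. 117.]
top 0.575 [ 14. 109. 127.]
top 0.58 [ 14. 116. 110.]
top 0.585 [ 11. 141.  59.]
top 0.59 [  9. 141.  55.]
top 0.595 [ 11. 149.  54.]
scene 0.53 [13. 42. 92.]
scene 0.535 [11. 49. 92.]
scene 0.54 [  6.  82. 114.]
scene 0.545 [  9.  63. 100.]
scene 0.55 [ 13.  73. 121.]
scene 0.555 [ 14. 102. 204.]
scene 0.56 [ 12.  63. 105.]
scene 0.565 [ 14.  80. 141.]
scene 0.57 [ 15. 103. 212.]
scene 0.575 [ 16. 101. 220.]
scene 0.58 [ 16. 100. 221.]
scene 0.585 [ 15. 101. 220.]
scene 0.59 [ 15. 102. 217.]
scene 0.595 [ 14. 103. 211.]
```

The remote's end is at x≈0.549, so it's clear of the stand front at 0.573. Lifting it and carrying it to its tray.

>>> {"api": "move_arm", "payload": {"rows": [[0,0,-0.5,0,0,0,-1],[0,0,-1,0,0,0,-1],[0,0,-2,0,0,0,-1],[0,0,-2,0,0,0,-1],[0,0,-2,0,0,0,-1],[0,0,-1,0,0,0,-1],[0.4,1.5,0,0,0,0,-1],[0.5,2.3,0,0,0,0,-1],[0.5,2.3,0,0,0,0,-1],[0.5,2.3,0,0,0,0,-1],[0.5,2.3,0,0,0,0,-1],[0.5,2.3,0,0,0,0,-1],[0.5,2.3,0,0,0,0,-1],[0.5,2.3,0,0,0,0,-1],[0.5,2.0,0,0,0,0,-1],[0.4,1.0,0,0,0,0,-1],[0,0,0,0,0,0,-1],[0,0,0,0,0,0,-1]]}}

```text
time: 28.53
tool_pos: [0.4795, -0.1932, 0.1972]
tool_rot: [-0.0, 1.0, 0.013, -0.0]
contact_force: [0.6, 0.3, -0.6]
gripper_width: 0.498
grasp_force: 60.9
```

```bash
python3 - <<'E'
from h import *
from plant import manip
go([.4712,-.1965,.12],1.3,8)
s=manip.state();print(s["gripper_width"],s["contact_force"])
t=manip.grab_frame("top");V=cv2.cvtColor(t["img"],cv2.COLOR_BGR2HSV)
np.savez("t4.npz",**t)
# remote's front end in air: z top = tcp-.0311+.019 ; scan y-centred
z=s["tool_pos"][2]-.0311+.019
for x in np.arange(.56,.62,.004):
    u,v=proj(t,[x,s["tool_pos"][1],z])[0].round().astype(int);print(round(x,3),V[v,u-1:u+2].mean(0).round())
f=manip.grab_frame("wrist");np.savez("w13.npz",**f)
E
```

```text
t 28.53 at [ 0.4795 -0.1932  0.1972] yaw 1.49 q [-5.000e-04  9.999e-01  1.300e-02 -3.000e-04]
N=8 row: -0.105 0.039 0.965 0 0 0.024  r 0.51-0.52 |s|=1.1mm
0.49843521818857944 [ 0.63166196  0.26652359 -0.63583854]
0.56 [80. 24. 19.]
0.564 [116.  38.  18.]
0.568 [139.  48.  15.]
0.572 [77. 14. 25.]
0.576 [151.  23.  45.]
0.58 [18. 23. 36.]
0.584 [66. 31. 36.]
0.588 [22. 29. 36.]
0.592 [10. 44. 37.]
0.596 [12. 42. 34.]
0.6 [19. 34. 35.]
0.604 [ 15. 111.  94.]
0.608 [ 14. 110. 131.]
0.612 [ 14. 111. 127.]
0.616 [ 14. 110. 129.]
```

>>> {"api": "move_arm", "payload": {"rows": [[-0.3,0.1,1.0,0,0,0,-1],[-0.3,0.1,2.0,0,0,0,-1],[-0.2,0.1,2.0,0,0,0,-1],[0,0,1.5,0,0,0,-1],[0,0,0.7,0,0,0,-1],[0,0,0.4,0,0,0,-1],[0,0,0.2,0,0,0,-1],[0,0,0,0,0,0,-1],[0,0,0,0,0,0,-1]]}}

```text
time: 29.38
tool_pos: [0.4723, -0.1969, 0.1203]
tool_rot: [0.0, 1.0, 0.013, 0.001]
contact_force: [-0.4, -0.5, -0.7]
gripper_width: 0.5
grasp_force: 60.9
```

>>> {"api": "move_arm", "payload": {"rows": [[0,0,0.2,0,0,0,-1],[0,0,0.2,0,0,0,-1],[0,0,0.1,0,0,0,-1],[0,0,0.1,0,0,0,-1],[0,0,0,0,0,0,-1],[0,0,0,0,0,0,-1]]}}

```text
time: 29.88
tool_pos: [0.4718, -0.1968, 0.1142]
tool_rot: [0.0, 1.0, 0.013, 0.0]
contact_force: [-2.5, 2.1, 5.7]
gripper_width: 0.491
grasp_force: 62.1
```

Contact is at the predicted height. Releasing and retreating.

>>> {"api": "move_arm", "payload": {"rows": [[0,0,0,0,0,0,0.2],[0,0,0,0,0,0,0.4],[0,0,0,0,0,0,0.4],[0,0,0,0,0,0,0.4],[0,0,-0.5,0,0,0,0.4],[0,0,-1.5,0,0,0,0.4],[0,0,-2.5,0,0,0,0.4],[0,0,-3,0,0,0,0.4],[0,0,-3,0,0,0,0.4],[0,0,-3,0,0,0,0.4],[0,0,-1.5,0,0,0,0.4],[0,0,0,0,0,0,0.4]]}}

```text
time: 30.88
tool_pos: [0.4736, -0.1978, 0.2691]
tool_rot: [0.002, 1.0, 0.013, 0.004]
contact_force: [0.3, 0.5, -0.6]
gripper_width: 0.704
grasp_force: 0.0
```

```bash
python3 - <<'E'
from h import *
from plant import manip
print(manip.state()["contact_force"],manip.state()["time"])
def big(f,m,z,n,roi=None):
    m=m.astype(np.uint8)
    if roi is not None:
        k=np.zeros_like(m);P=proj(f,[[x,y,.09] for x in roi[:2] for y in roi[2:]]);a,b=P.min(0).astype(int).clip(0),P.max(0).astype(int);k[a[1]:b[1],a[0]:b[0]]=1;m=m*k
    N,L,st,_=cv2.connectedComponentsWithStats(m)
    i=1+st[1:,4].argmax();uv=np.argwhere(L==i)[:,::-1];print(n,st[i],rect(ray(f,uv,z)))
f=manip.grab_frame("wrist");H,S,V=cv2.split(cv2.cvtColor(f["img"],cv2.COLOR_BGR2HSV))
big(f,V<70,.102,"remote wrist",(.42,.61,-.24,-.15))
f=manip.grab_frame("top");H,S,V=cv2.split(cv2.cvtColor(f["img"],cv2.COLOR_BGR2HSV))
big(f,V<60,.102,"remote top",(.42,.62,-.25,-.14))
big(f,(H>20)&(H<40)&(S>30),.103,"block",(.44,.57,-.41,-.29))
big(f,(S>60)&(H<20),.111,"carton",(.41,.50,.17,.24))
big(f,(H>100)&(H<130)&(S>90),.096,"eraser blue",(.42,.52,.30,.38))
E
```

```text
[ 0.32761514  0.46453543 -0.60937766] 30.8833
remote wrist [ 295   56   60  216 8753] (array([ 510.9, -197.2]), 170.6, 44.7, 1.1)
remote top [ 387  226   47   88 1506] (array([ 513.1, -198.9]), 198.5, 76.5, -7.6)Traceback (most recent call last):
  File "<stdin>", line 14, in <module>
  File "<stdin>", line 9, in big
ValueError: attempt to get argmax of an empty sequence
```

>>> {"api": "move_arm", "payload": {"rows": [[-0.5,-2,-1,0,0,0,0.4],[-0.5,-2.5,-1,0,0,0,0.4],[-0.5,-2.5,-1,0,0,0,0.4],[-0.5,-2.5,-1,0,0,0,0.4],[-0.5,-2.5,0,0,0,0,0.4],[-0.5,-2.5,0,0,0,0,0.4],[-0.5,-2.5,0,0,0,0,0.4],[-0.5,-2,0,0,0,0,0.4],[0,0,0,0,0,0,0.4],[0,0,0,0,0,0,0.4]]}}

```text
time: 31.82
tool_pos: [0.4258, -0.0071, 0.3012]
tool_rot: [-0.0, 1.0, 0.014, -0.002]
contact_force: [0.3, 0.4, 0.3]
gripper_width: 0.701
grasp_force: 0.0
```

```bash
python3 - <<'E'
from h import *
from plant import manip
def big(f,m,z,n,roi):
    m=m.astype(np.uint8);k=np.zeros_like(m);P=proj(f,[[x,y,.09] for x in roi[:2] for y in roi[2:]]);a,b=P.min(0).astype(int).clip(0),P.max(0).astype(int);k[a[1]:b[1],a[0]:b[0]]=1;m=m*k
    N,L,st,_=cv2.connectedComponentsWithStats(m)
    if N<2: print(n,"none",f["img"][(a[1]+b[1])//2,(a[0]+b[0])//2]);return
    i=1+st[1:,4].argmax();uv=np.argwhere(L==i)[:,::-1];print(n,st[i],rect(ray(f,uv,z)))
f=manip.grab_frame("top");H,S,V=cv2.split(cv2.cvtColor(f["img"],cv2.COLOR_BGR2HSV))
big(f,V<60,.102,"remote",(.38,.62,-.226,-.166))
big(f,(H>15)&(H<45)&(S>30),.103,"block",(.452,.556,-.385,-.315))
big(f,(S>60)&(H<20),.111,"carton",(.41,.50,.165,.245))
big(f,(H>100)&(H<130)&(S>90),.096,"eraser blue",(.42,.52,.30,.38))
d=np.abs(f["img"].astype(int)-dict(np.load("top0.npz"))["img"])[150:215,185:235];print("mug diff",d.mean())
E
```

```text
remote [ 397  231   24   90 1876] (array([ 500.6, -193.6]), 188.2, 46.2, 1.1)
block [ 466  256   31   40 1009] (array([ 503. , -345.5]), 79.5, 57.0, -7.4)
carton [ 199  270   38   43 1289] (array([457.6, 203.6]), 90.9, 63.2, -7.7)
eraser blue [150 279  11  15 163] (array([463.6, 339. ]), 30.5, 21.0, 4.5)
mug diff 5.85025641025641
```

```bash
python3 -c "
from plant import manip
print(manip.job_done())"
```

```text
the job is handed in; nothing more can be done
None
```

The eraser, note block, carton and remote are each lying in their own tray, moved in the order asked; the arm stayed clear of the mug, and the job was handed in after about 32 s of robot time.

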